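Clamp the lid of a sample vessel

ROBOT

A 6-joint arm with a two-finger parallel gripper is mounted at the origin on the work surface. World frame = base frame: x ahead of the robot, y to its left, z up, the work surface at z = 0. Lengths are in m, angles in rad, forces in N, time in s.
With the tool pointing down it reaches from about 0.35 to 0.85 m from the base axis. Payload 8.1 kg.
Tool frame: the origin (TCP) lies at the very end of the fingers, on their centre line; the grasp point (between the pads) lies 19 mm behind it; x points along the fingers, y is the direction in which the jaws open and shut, and the axes are right-handed (so a half turn about x gives the same grasp; the last joint's range is limited). The gripper opens to 93 mm and grips with 3 to 60 N. Pads are 15 mm wide; open, the fingers measure 128 mm over their backs; the gripper's body (75 mm by 188 mm) begins 65 mm behind the grasp point.
Start: joints at [1.062, 0.13, 1.488, -0, 1.523, -0.085], TCP at [0.247, 0.547, 0.219] pointing down, gripper open.
Joint ranges: [-2.96, 2.96], [-0.89, 2.26], [0.02, 2.5], [-1.34, 4.48], [0, 2.73], [-2.66, 2.66]. Speed limits (rad/s): [2.39, 2.39, 2.79, 3.14, 3.14, 3.14].

INTERFACE

Orientations are given as a rotation vector (axis times angle).
In Python, from plant import * gives the robot as it stands. The module is installed in compiled form; this text tells all that it offers.
- The arm moves only by the tool apply_moves, never from a script. Its argument "series" is a list of rows, each an object with "jaw": the gripper's target within -1 to 1 (shut at 1, half-way at 0, fully open at -1); "linear": the shift along the tool's x, y, z normalised to -1 to 1, where 1 is 0.6 m, a list of three; "roll": the turn about the tool's x normalised to -1 to 1, where 1 is 30 degrees. A call has 1 to 20 rows; each row is the pose to reach, as a shift and turn from the pose measured when the call began, along the tool's axes at that moment; what a row does not reach only later rows make up. A row lasts 1/8 s, in which the tool goes at most 62.5 mm and 10.7 degrees, less where a joint would pass 70% of its speed; a pose out of reach is approached as far as the arm can. A call with a number of a shift or a turn outside -1 to 1 is refused whole. A call with a gripper value outside its range is refused whole. The fingers move at their own pace and stop on an object; "force" is the grip in N (left out, the last holds). Time passes only in rows, so rows that repeat a pose let the fingers close. It gives the time, the measured TCP pose, the force and the opening at its end, in the units of the state.
- read_state(): the state, without advancing time (a new reading comes with each control period).
- read_camera(name): name is "scene" or "top" or "wrist"; returns a dict with "pixels" (400x640x3 uint8, blue, green, red), "intrinsics" (3x3 intrinsics, pixels), "rvec" (rotation vector, rad) and "tvec" (3), from world to camera coordinates, as OpenCV has them; the wrist camera has in their place "tool_from_camera" (4x4, takes a point from camera to tool coordinates, whose origin is the TCP and whose axes are the tool frame's). Camera axes: x right, y down, z forward; pixel columns grow to the right and rows downward; lengths in m; the calibration is good to about 2 mm. A picture is of the moment at which its call begins: read the wrist's pose just before it. There is no depth.
- close_job(): hands the job in, once; it reports no verdict.
The state is a dict: "t": time; "q": joint angles; "dq": joint speeds; "joint_torque": joint torques, N m; "tool_pos": TCP position; "orientation": TCP orientation; "force": force on the tool from outside, world axes, zero at the start; "wrist_torque": the same for the moment, N m; "opening": finger opening in m.
Only numpy, scipy, OpenCV 4.12 (cv2) and the standard library are available. Lean on these libraries where they do the work, as an engineer would, in place of code of your own. Each camera call takes 0.05 s, during which the arm holds its last target. There are 200 camera calls.

TASK

Close the quick clamp on the small steel sample vessel. First push the clamp strap by its upright post, swinging it over the lid until it is fully home against the catch, and only then push the cam lever fully down. Push only: leave the lid seated as it is and do not move, lift or knock over the jar, beaker and stopper standing around it.

Things in the scene. Friction and masses are not known exactly. Their poses are not given: they have to be found in the camera images.
- clamp_stand: White base plate 130 x 200 x 12 mm, fixed to the bench, yaw -0.45 to 0.6 rad. On it a steel vessel (80 mm diameter, rim 97 mm above the bench, in the middle), the hinge post (62 mm along +y) and the catch post (66 mm along -y). Origin: centre of the underside, at bench height; z up, +y towards the hinge, -y towards the lever, +x the side to which the strap stands open (away from the robot).
- strap (a joint): Swing of the clamp strap about the upright hinge (rad): 0 = fully over the lid, against the stop plate of the catch; grows as it swings open towards the stand's +x side (counter-clockwise seen from above), up to 1.6. Starts between 0.9 and 1.45. It stays where it is left; about 1.5 N at the post moves it.
- strap_hinge (a point): Point on the strap's upright hinge axis, level with the strap's top face, 121 mm above the bench, on a post of 20 mm diameter.
- strap_post (a point): Centre, half-way up, of the upright steel thumb post on the strap: a round pin 14 mm diameter and 45 mm tall, from 121 to 166 mm above the bench, 85 mm from the hinge axis. The strap is a flat aluminium bar 20 mm wide, 7 mm thick (114 to 121 mm above the bench), reaching 136 mm from the hinge axis, with a round rubber pad under it.
- lever (a joint): Cam lever on the catch post (rad from upright): 0 = straight up, grows as it swings outward (stand's -y) and down, 1.5 = fully down, nearly level, at its stop. Starts between 0.3 and 0.7. It stays where it is left; about 5 N square to it near its end moves it.
- lever_pivot (a point): Lever's pivot, 134 mm above the bench on the catch post; the hinge axis is level, along the stand's x. A stop plate for the strap, 26 mm wide and 148 mm high, stands at the post's -x side.
- lever_tip (a point): End of the lever, 73 mm from the pivot. The lever is a straight bar 12 mm wide and 8 mm thick ending in a black paddle 20 mm wide, 10 mm thick, from 39 to 73 mm from the pivot. Its upper side is the one that faces the vessel when it stands up.
- lid_top (a point): Centre of the top of the loose aluminium lid (86 mm diameter, rim 8 mm thick, 0.2 kg), 105 mm above the bench, seated in the vessel by a 6 mm deep plug. The strap passes 3 mm above it.
- jar_mid (a point): Middle of a small amber glass jar with black cap, 52 mm diameter, 75 mm tall; a bystander.
- beaker_mid (a point): Middle of a clear glass beaker, 54 mm diameter, 70 mm tall; a bystander.
- stopper_mid (a point): Middle of a black rubber stopper, 44 mm diameter, 40 mm tall; a bystander.
Not all that is in view belongs to the job. There is more than one size of the clamp_stand; the one meant has the size given above.

How it is judged:
By the outcome, as a careful person would: the job done as asked, in the order asked, and still so for the second after the job is handed in, with the robot touching nothing.
It also fails if it takes over 45 s, if anything falls off the work surface, if the arm or the gripper's body presses on something with over 40 N, if the wrist force passes 120 N, or if a joint passes its speed limit or range.

## Working session

There is one attempt and no reset: what is moved stays moved. The work goes in short steps, Python scripts to look and compute and a tool call to move; the robot and the scene stay as the last step left them, time stands still between calls to the robot, and variables do not carry over. Pictures are saved under pics/ and viewed, about 8 in all and at most 12, crops included, and the job is handed in when it is done.

Besides the shell and the picture viewer there is one more tool, called after "Emit:" as a command line: name --argument value ..., lists and objects as JSON in quotes. apply_moves: Moves the arm, as the interface text tells. Its arguments: {"type":"object","properties":{"series":{"type":"array"},"force":{"type":"number"}},"required":["series"]}

```bash
mkdir -p pics; cat > h.py <<'E'
from plant import *
import numpy as np, cv2
R=lambda v: cv2.Rodrigues(np.array(v,float))[0]
def cam(n):
    s=read_state(); c=read_camera(n); c['img']=np.array(c['pixels'],np.uint8); K=np.array(c['intrinsics'],float)
    if n=='wrist':
        T=np.eye(4);T[:3,:3]=R(s['orientation']);T[:3,3]=s['tool_pos'];W=T@np.array(c['tool_from_camera'])
    else:
        W=np.eye(4);r=R(c['rvec']);W[:3,:3]=r.T;W[:3,3]=-r.T@np.array(c['tvec']).ravel()
    return c['img'],K,W
def ray(K,W,u,v):
    d=W[:3,:3]@np.linalg.inv(K)@[u,v,1]; return W[:3,3],d/np.linalg.norm(d)
def onz(K,W,u,v,z):
    o,d=ray(K,W,u,v); return o+d*(z-o[2])/d[2]
def proj(K,W,p):
    q=K@(W[:3,:3].T@(np.array(p)-W[:3,3])); return q[:2]/q[2]
def tri(a,b):
    A=np.zeros((3,3));B=np.zeros(3)
    for o,d in (a,b):
        M=np.eye(3)-np.outer(d,d);A+=M;B+=M@o
    p=np.linalg.solve(A,B); return p,[np.linalg.norm(np.cross(p-o,d)) for o,d in (a,b)]
E
python3 - <<'E'
from h import *
print(read_state())
for n in('scene','top','wrist'):
    i,K,W=cam(n); cv2.imwrite(f'pics/{n}0.png',i); np.savez(f'{n}0.npz',K=K,W=W); print(n,K.round(1).tolist(),W.round(3).tolist())
E
```

```text
{'t': 0.0, 'q': array([ 1.06158522e+00,  1.31179751e-01,  1.48926351e+00, -2.40064290e-06,
        1.52302053e+00, -8.54377162e-02]), 'dq': array([-0.00167433,  0.00034032, -0.00018288, -0.00031047,  0.00172373,
       -0.00188585]), 'joint_torque': array([-1.60854594e-03, -5.59819758e+01, -4.91769826e+01,  7.68271554e-02,
        3.49295523e-02, -1.26074683e-04]), 'tool_pos': array([0.2464416 , 0.546422  , 0.21758503]), 'orientation': array([ 0.33099003,  1.5456679 , -0.33381887]), 'force': array([-0.30235369,  0.10269525, -0.19880533]), 'wrist_torque': array([-0.01477105, -0.00256845, -0.00708319]), 'opening': 0.09319931853206316}
scene [[376.4, 0.0, 323.2], [0.0, 376.4, 194.9], [0.0, 0.0, 1.0]] [[0.163, 0.778, -0.607, 1.096], [0.986, -0.14, 0.086, -0.088], [-0.018, -0.613, -0.79, 0.805], [0.0, 0.0, 0.0, 1.0]]
top [[453.5, 0.0, 325.9], [0.0, 453.5, 193.4], [0.0, 0.0, 1.0]] [[-0.008, -0.975, 0.222, 0.372], [-1.0, 0.009, 0.002, -0.016], [-0.004, -0.222, -0.975, 1.107], [0.0, 0.0, 0.0, 1.0]]
wrist [[300.5, 0.0, 320.0], [0.0, 300.5, 199.6], [0.0, 0.0, 1.0]] [[0.411, 0.877, 0.249, 0.177], [0.911, -0.395, -0.116, 0.578], [-0.003, 0.275, -0.961, 0.383], [0.0, 0.0, 0.0, 1.0]]
```

View pics/scene0.png

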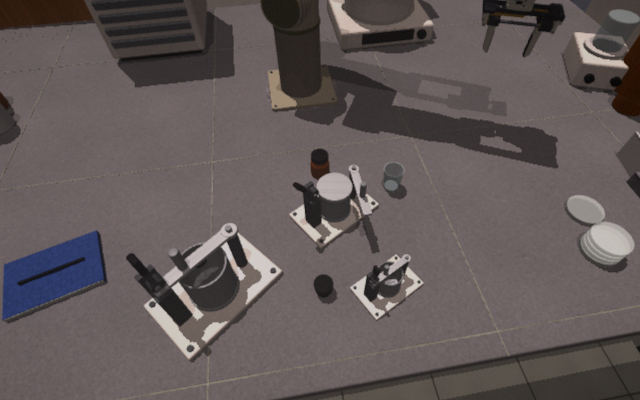

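View pics/top0.png

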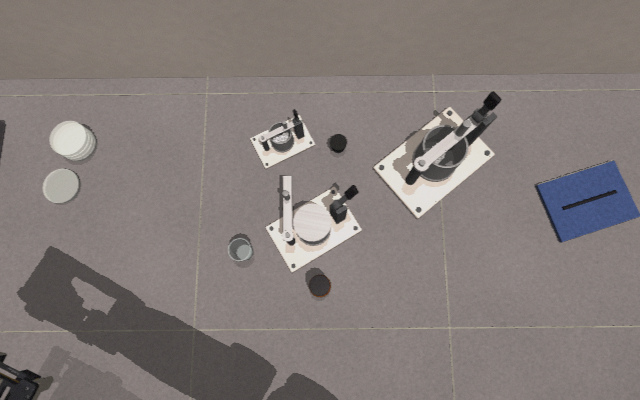

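Candidates for the stand in the top view are large (435,160), small (282,140) and middle (313,228). I'll measure the plates and enlarge the middle one, which is the only open one with a lid.

```bash
python3 - <<'E'
from h import *
i=cv2.imread('pics/top0.png');f=np.load('top0.npz');K,W=f['K'],f['W']
hsv=cv2.cvtColor(i,cv2.COLOR_BGR2HSV)
m=((hsv[...,2]>185)&(hsv[...,1]<45)).astype(np.uint8)*255
m=cv2.morphologyEx(m,cv2.MORPH_CLOSE,np.ones((5,5)))
for c in cv2.findContours(m,cv2.RETR_EXTERNAL,cv2.CHAIN_APPROX_NONE)[0]:
    if cv2.contourArea(c)<400: continue
    P=np.array([onz(K,W,*p[0],.012)[:2] for p in c],np.float32)
    r=cv2.minAreaRect(P); print(c[:,0].mean(0).round(),np.round(r[0],4),np.round(r[1],4),r[2], cv2.boxPoints(r).round(3).tolist())
a=cv2.resize(i[165:280,225:375],None,fx=5,fy=5,interpolation=cv2.INTER_CUBIC)
cv2.imwrite('pics/ctop.png',a)
s=cv2.imread('pics/scene0.png')
cv2.imwrite('pics/cscene.png',cv2.resize(s[140:250,280:415],None,fx=5,fy=5,interpolation=cv2.INTER_CUBIC))
E
```

```text
[308. 219.] [0.5728 0.0407] [0.2162 0.1981] 30.85333251953125 [[0.42899999022483826, 0.07000000029802322], [0.531000018119812, -0.10000000149011612], [0.7160000205039978, 0.010999999940395355], [0.6150000095367432, 0.1809999942779541]]
[429. 173.] [ 0.705  -0.2865] [0.1677 0.2602] 38.66373062133789 [[0.5580000281333923, -0.2370000034570694], [0.7210000157356262, -0.4399999976158142], [0.8519999980926514, -0.335999995470047], [0.6890000104904175, -0.13300000131130219]]
[432. 154.] [ 0.7213 -0.2861] [0.035  0.1527] 36.63393020629883 [[0.6620000004768372, -0.23499999940395355], [0.753000020980835, -0.3580000102519989], [0.781000018119812, -0.3370000123977661], [0.6899999976158142, -0.21400000154972076]]
[ 71. 140.] [0.7689 0.6386] [0.1087 0.0905] 49.526206970214844 [[0.6990000009536743, 0.6269999742507935], [0.7680000066757202, 0.5680000185966492], [0.8389999866485596, 0.6510000228881836], [0.7699999809265137, 0.7089999914169312]]
[284. 141.] [0.7598 0.0964] [0.0905 0.1415] 26.675235748291016 [[0.6880000233650208, 0.13899999856948853], [0.7509999871253967, 0.013000000268220901], [0.8320000171661377, 0.05400000140070915], [0.7689999938011169, 0.18000000715255737]]
```

View pics/ctop.png

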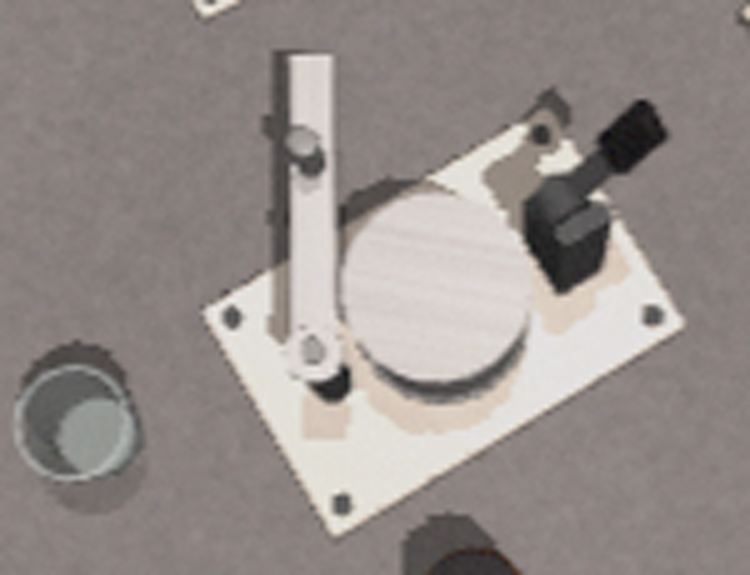

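View pics/cscene.png

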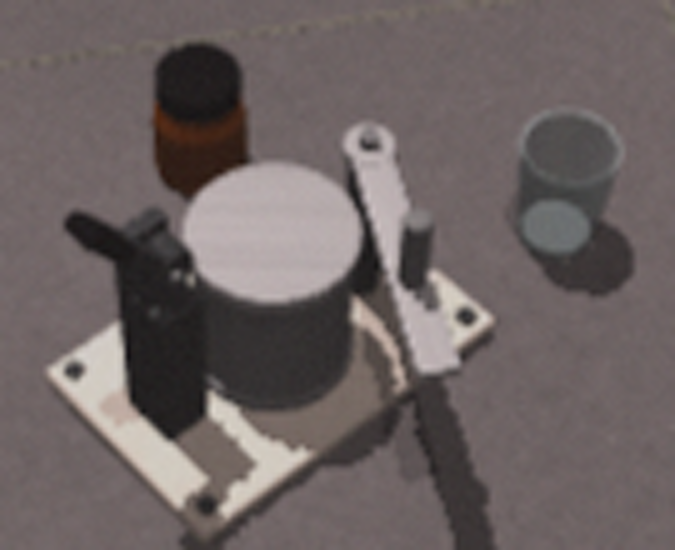

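```bash
python3 - <<'E'
from h import *
f=np.load('top0.npz');K,W=f['K'],f['W'];g=np.load('scene0.npz');K2,W2=g['K'],g['W']
t=lambda x,y:((x+.5)/5-.5+225,(y+.5)/5-.5+165); s=lambda x,y:((x+.5)/5-.5+280,(y+.5)/5-.5+140)
z=lambda n,x,y,h:print(n,(p:=onz(K,W,*t(x,y),h)).round(4)) or p[:2]
A=z('cA',203,310,.012);B=z('cB',337,536,.012);C=z('cC',685,322,.012)
print('sides',np.linalg.norm(A-B),np.linalg.norm(B-C),'ctr',(A+C)/2,'yaw', np.arctan2(*(B-C)[::-1])-np.pi/2,np.arctan2(*(A-B)[::-1]))
H=z('hinge',313,348,.121);P=z('post',302,141,.166);E=z('end',312,55,.121);L=z('lid',435.5,293,.105)
z('beaker',74,423,.07)
print('jar',onz(K,W,319.5,285.5,.075),'stopper',onz(K,W,338.5,143,.04))
print('post len',np.linalg.norm(P-H),np.linalg.norm(E-H),'dir',np.arctan2(*(P-H)[::-1]),np.arctan2(*(E-H)[::-1]))
print('hinge-lid',np.linalg.norm(H-L),np.arctan2(*(H-L)[::-1])-np.pi/2)
r=lambda a,b:tri(ray(K,W,*t(*a)),ray(K2,W2,*s(*b)))
print('tri hinge',r((313,348),(370,140)));print('post',r((302,141),(417,216)));print('lid',r((435.5,293),(273,233)))
print('tip',r((655,118),(80,222)))
E
```

```text
cA [0.5401 0.1349 0.012 ]
cB [0.4308 0.0686 0.012 ]
cC [ 0.5321 -0.1     0.012 ]
sides 0.12783263967862268 0.19667267183892517 ctr [0.53610986 0.01745127] yaw 0.5415541760003011 0.5451531600880077
hinge [0.5062 0.0714 0.121 ]
post [0.5888 0.073  0.166 ]
end [0.6388 0.0733 0.121 ]
lid [0.5326 0.0183 0.105 ]
beaker [0.4796 0.1847 0.07  ]
jar [0.39671345 0.00206176 0.075     ] stopper [ 0.74313225 -0.0461021   0.04      ]
post len 0.08261028270018539 0.13266419935409304 dir 0.02023920689852316 0.014262881584102596
hinge-lid 0.059274499141862856 0.46170337921511795
tri hinge (array([0.50553181, 0.07119   , 0.12608039]), [np.float64(0.0002825849198978983), np.float64(0.00028258491989787565)])
post (array([0.58852194, 0.07279783, 0.16697008]), [np.float64(0.00014217681433194323), np.float64(0.00014217681433198207)])
lid (array([0.53338864, 0.01868444, 0.10015014]), [np.float64(0.00023009669715745164), np.float64(0.00023009669715740445)])
tip (array([ 0.5902034 , -0.07489638,  0.19667076]), [np.float64(0.0006767583847728622), np.float64(0.0006767583847728825)])
```

The middle plate measures 128 x 197 mm, so it is the one meant. Its hinge, post and lid all agree: centre ≈(.535,.018), yaw ≈.54, strap ≈1.05 rad, lever ≈.53 rad. Next I'll write a helper that converts world waypoints to move numbers.

```bash
cat >> h.py <<'E'
H=np.array([.505,.0713]);YAW=.54
UY=np.array([-np.sin(YAW),np.cos(YAW)]);UX=np.array([np.cos(YAW),np.sin(YAW)])
PIV=np.array([.535,.018])-.066*UY
def rows(pts,yaw=None):
    """pts world xyz; yaw = jaw direction angles"""
    s=read_state();T=R(s['orientation']);print('tcp',s['tool_pos'].round(4),'force',s['force'].round(1),'t',round(s['t'],2),'open',round(s['opening'],4))
    y=np.arctan2(T[1,1],T[0,1]);print('x ax',T[:,0].round(3),'jaw yaw',round(y,3))
    for k,p in enumerate(pts):
        l=T.T@(np.array(p)-s['tool_pos'])/.6
        d=0 if yaw is None else (yaw[k]-y+np.pi/2)%np.pi-np.pi/2
        print(l.round(4).tolist(),'roll',round(-d/np.radians(30),3))
def F(th,off,z):
    a=YAW-np.pi/2+th
    p=H+.085*np.array([np.cos(a),np.sin(a)])+off*np.array([-np.sin(a),np.cos(a)])
    return [*p,z]
AN=lambda th:YAW-np.pi/2+th
E
python3 - <<'E'
from h import *
rows([F(1.05,.045,.28),F(1.05,.045,.136)],[AN(1.05)]*2)
E
```

```text
tcp [0.2465 0.5465 0.2178] force [-0.5 -0.4  0.4] t 0.15 open 0.0931
x ax [-0.001 -0.001 -1.   ] jaw yaw 1.147
[-0.1031, -0.4165, 0.8142] roll 2.154
[0.1369, -0.4162, 0.8143] roll 2.154
```

Emit:
apply_moves --force 40 --series '[{"jaw": 1,"linear": [-0.1,0,0],"roll": 0},{"jaw": 1,"linear": [-0.103,-0.04,0.08],"roll": 0.3},{"jaw": 1,"linear": [-0.103,-0.08,0.16],"roll": 0.6},{"jaw": 1,"linear": [-0.103,-0.12,0.24],"roll": 1},{"jaw": 1,"linear": [-0.103,-0.16,0.32],"roll": 1},{"jaw": 1,"linear": [-0.103,-0.2,0.4],"roll": 1},{"jaw": 1,"linear": [-0.103,-0.25,0.49],"roll": 1},{"jaw": 1,"linear": [-0.103,-0.29,0.57],"roll": 1},{"jaw": 1,"linear": [-0.103,-0.33,0.65],"roll": 1},{"jaw": 1,"linear": [-0.103,-0.38,0.74],"roll": 1},{"jaw": 1,"linear": [-0.103,-0.416,0.814],"roll": 1},{"jaw": 1,"linear": [-0.103,-0.416,0.814],"roll": 1},{"jaw": 1,"linear": [-0.103,-0.416,0.814],"roll": 1}]'

```text
t: 1.78
tool_pos: [0.5888, 0.1183, 0.2794]
orientation: [0.738, 1.443, -0.741]
force: [1.0, 0.3, -0.5]
opening: 0.0005
```

Emit:
apply_moves --series '[{"jaw": 1,"linear": [0,0,0],"roll": 0.35},{"jaw": 1,"linear": [0,0,0],"roll": 0.7},{"jaw": 1,"linear": [0,0,0],"roll": 1},{"jaw": 1,"linear": [0,0,0],"roll": 1}]'

```text
t: 2.28
tool_pos: [0.5881, 0.1198, 0.2796]
orientation: [1.132, 1.257, -1.135]
force: [0.7, 0.1, 0.3]
opening: 0.0001
```

```bash
python3 - <<'E'
from h import *
rows([F(1.05,.045,.28),F(1.05,.045,.136)],[AN(1.05)]*2)
i,K,W=cam('wrist');cv2.imwrite('pics/w1.png',i);np.savez('w1.npz',K=K,W=W)
for n,p in dict(post=[*F(1.05,0,.166)],hinge=[*H,.121],piv=[*PIV,.134],lid=[.535,.018,.105]).items(): print(n,proj(K,W,p).round(1))
E
```

```text
tcp [0.5881 0.1198 0.2796] force [0.7 0.1 0.3] t 2.27 open 0.0001
x ax [-0.002 -0.001 -1.   ] jaw yaw 0.102
[-0.0006, 0.0013, 0.0032] roll 0.159
[0.2394, 0.0017, 0.0031] roll 0.159
post [317.3 240.6]
hinge [243.7 218.8]
piv [291.1 312.9]
lid [269.6 256.9]
```

View pics/w1.png

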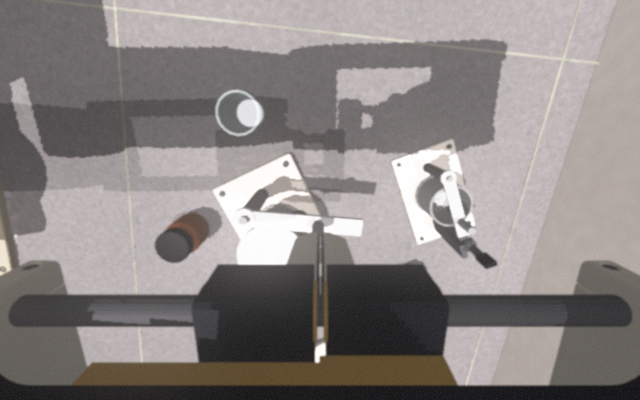

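The wrist view shows the hinge at (243,218) and the strap running to (362,226), matching the projection. The post is hidden behind the fingers. I'll go down beside the post on its open side.

Emit:
apply_moves --series '[{"jaw": 1,"linear": [0.08,0.001,0.003],"roll": 0.16},{"jaw": 1,"linear": [0.16,0.0015,0.003],"roll": 0.16},{"jaw": 1,"linear": [0.239,0.0017,0.003],"roll": 0.16},{"jaw": 1,"linear": [0.239,0.0017,0.003],"roll": 0.16},{"jaw": 1,"linear": [0.239,0.0017,0.003],"roll": 0.16}]'

```text
t: 2.95
tool_pos: [0.59, 0.1182, 0.1384]
orientation: [1.192, 1.219, -1.192]
force: [-0.1, -0.0, 1.5]
opening: 0.0006
```

```bash
python3 - <<'E'
from h import *
ths=[1.05,1.05,1.0,.92,.84,.76,.68,.6]
rows([F(1.05,.03,.136)]+[F(t,.0145,.136) for t in ths[1:]],[AN(t) for t in ths])
E
```

```text
tcp [0.59   0.1182 0.1384] force [-0.1 -0.   1.5] t 2.95 open 0.0006
x ax [ 0. -0. -1.] jaw yaw 0.023
[0.0039, -0.0016, 0.0254] roll 0.006
[0.004, -0.0017, 0.0512] roll 0.006
[0.004, -0.0007, 0.0583] roll 0.102
[0.004, 0.0002, 0.0698] roll 0.255
[0.004, 0.0001, 0.0813] roll 0.408
[0.004, -0.0009, 0.0927] roll 0.56
[0.004, -0.0027, 0.1041] roll 0.713
[0.004, -0.0055, 0.1152] roll 0.866
```

Emit:
apply_moves --series '[{"jaw": 1,"linear": [0.003,-0.0016,0.025],"roll": 0},{"jaw": 1,"linear": [0.003,-0.0016,0.04],"roll": 0},{"jaw": 1,"linear": [0.003,-0.0016,0.051],"roll": 0},{"jaw": 1,"linear": [0.003,-0.0007,0.0583],"roll": 0.1},{"jaw": 1,"linear": [0.003,0.0002,0.07],"roll": 0.25},{"jaw": 1,"linear": [0.003,0.0001,0.0813],"roll": 0.41},{"jaw": 1,"linear": [0.003,-0.0009,0.0927],"roll": 0.56},{"jaw": 1,"linear": [0.003,-0.0027,0.104],"roll": 0.71},{"jaw": 1,"linear": [0.003,-0.0055,0.115],"roll": 0.87},{"jaw": 1,"linear": [0.003,-0.0055,0.115],"roll": 0.87}]'

```text
t: 4.2
tool_pos: [0.5884, 0.0484, 0.137]
orientation: [1.521, 0.971, -1.52]
force: [0.2, 1.0, -0.3]
opening: 0.0007
```

```bash
python3 - <<'E'
from h import *
ths=[.52,.44,.36,.28,.2,.14,.1,.06,.03,0,-.03]
rows([F(t,.0145,.136) for t in ths],[AN(t) for t in ths])
i,K,W=cam('top');cv2.imwrite('pics/t2.png',cv2.resize(i[150:300,200:400],None,fx=4,fy=4,interpolation=cv2.INTER_CUBIC))
E
```

```text
tcp [0.5884 0.0484 0.137 ] force [ 0.2  1.  -0.3] t 4.2 open 0.0007
x ax [ 0.001 -0.    -1.   ] jaw yaw -0.433
[0.0016, 0.0009, 0.0107] roll 0.148
[0.0016, 0.0015, 0.0222] roll 0.301
[0.0016, 0.0012, 0.0337] roll 0.454
[0.0016, -0.0001, 0.0451] roll 0.606
[0.0016, -0.0022, 0.0564] roll 0.759
[0.0016, -0.0044, 0.0647] roll 0.874
[0.0016, -0.0062, 0.0702] roll 0.95
[0.0016, -0.0081, 0.0756] roll 1.027
[0.0016, -0.0098, 0.0796] roll 1.084
[0.0016, -0.0115, 0.0835] roll 1.141
[0.0016, -0.0133, 0.0874] roll 1.199
```

View pics/t2.png

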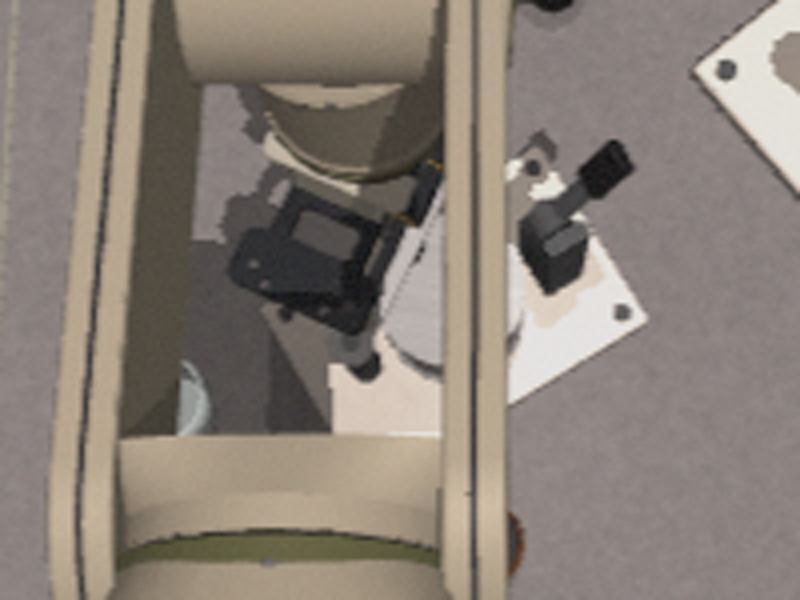

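The strap is swinging ahead of the fingers over the lid at about (410,270). The lever is still up and the bystanders are untouched, so I'll go on to the catch.

Emit:
apply_moves --series '[{"jaw": 1,"linear": [0.001,0.0009,0.0107],"roll": 0.15},{"jaw": 1,"linear": [0.001,0.0015,0.0222],"roll": 0.3},{"jaw": 1,"linear": [0.001,0.0012,0.0337],"roll": 0.45},{"jaw": 1,"linear": [0.001,0,0.0451],"roll": 0.6},{"jaw": 1,"linear": [0.001,-0.0022,0.0564],"roll": 0.75},{"jaw": 1,"linear": [0.001,-0.0044,0.0647],"roll": 0.87},{"jaw": 1,"linear": [0.001,-0.0062,0.0702],"roll": 0.95},{"jaw": 1,"linear": [0.001,-0.0081,0.0756],"roll": 1},{"jaw": 1,"linear": [0.001,-0.009,0.078],"roll": 1},{"jaw": 1,"linear": [0.001,-0.009,0.078],"roll": 1}]'

```text
t: 5.5
tool_pos: [0.5638, 0.0084, 0.1362]
orientation: [1.869, 0.594, -1.868]
force: [-0.3, 1.1, 0.7]
opening: 0.0003
```

```bash
python3 - <<'E'
from h import *
ths=[.03,0,-.03,-.06]
rows([F(t,.0145,.136) for t in ths],[AN(t) for t in ths]); print(read_state()['q'].round(2))
E
```

```text
tcp [0.5638 0.0084 0.1362] force [-0.3  1.1  0.7] t 5.5 open 0.0003
x ax [ 0.001 -0.001 -1.   ] jaw yaw -0.955
[0.0003, 0.0004, 0.0018] roll 0.088
[0.0003, 0.0009, 0.0061] roll 0.146
[0.0003, 0.0012, 0.0104] roll 0.203
[0.0003, 0.0014, 0.0147] roll 0.26
[-0.08  0.09  1.69 -0.    1.37  0.88]
```

Now a slow press with force watched: small steps until the stop is felt.

Emit:
apply_moves --series '[{"jaw": 1,"linear": [0,0.0005,0.002],"roll": 0.1},{"jaw": 1,"linear": [0,0.0009,0.004],"roll": 0.13},{"jaw": 1,"linear": [0,0.0009,0.006],"roll": 0.15},{"jaw": 1,"linear": [0,0.0009,0.006],"roll": 0.15}]'

```text
t: 6.0
tool_pos: [0.562, 0.0063, 0.1363]
orientation: [1.92, 0.528, -1.915]
force: [5.7, 3.2, -1.8]
opening: 0.0008
```

Emit:
apply_moves --series '[{"jaw": 1,"linear": [0,0,0.002],"roll": 0},{"jaw": 1,"linear": [0,0,0.004],"roll": 0},{"jaw": 1,"linear": [0,0,0.004],"roll": 0}]'

```text
t: 6.38
tool_pos: [0.5619, 0.0062, 0.1365]
orientation: [1.924, 0.53, -1.91]
force: [12.3, 6.0, -7.1]
opening: -0.0
```

The stop is felt: 13.7 N along the stand's +x with no more travel. I'll back off, rise and look.

Emit:
apply_moves --series '[{"jaw": 1,"linear": [0,0,-0.03],"roll": 0},{"jaw": 1,"linear": [-0.03,0,-0.06],"roll": 0},{"jaw": 1,"linear": [-0.13,0,-0.1],"roll": 0},{"jaw": 1,"linear": [-0.2,0,-0.2],"roll": 0},{"jaw": 1,"linear": [-0.2,0,-0.28],"roll": 0},{"jaw": 1,"linear": [-0.2,0,-0.28],"roll": 0}]'

```text
t: 7.12
tool_pos: [0.7068, 0.0942, 0.2541]
orientation: [1.919, 0.533, -1.912]
force: [0.4, -1.1, -0.8]
opening: 0.0009
```

```bash
python3 - <<'E'
from h import *
i,K,W=cam('scene');np.savez('s3.npz',K=K,W=W);j,K2,W2=cam('wrist');np.savez('w3.npz',K=K2,W=W2)
for n,p in dict(post=F(0,0,.166),hinge=[*H,.121],piv=[*PIV,.134]).items(): print(n,proj(K,W,p).round(1),proj(K2,W2,p).round(1))
a=cv2.resize(i[140:250,280:415],None,fx=4,fy=4,interpolation=cv2.INTER_CUBIC)
b=cv2.resize(j,(250,156));c=np.zeros((600,790,3),np.uint8);c[:440,:540]=a;c[:156,540:790]=b
cv2.imwrite('pics/s3.png',c)
rows([])
E
```

```text
post [326.6 174.1] [319.9 370.8]
hinge [353.4 168.8] [248.8 339.7]
piv [312.2 192.2] [356.4 349.2]
tcp [0.7047 0.0923 0.2556] force [-0.3  0.4 -0.9] t 7.22 open 0.0006
x ax [ 0.004  0.001 -1.   ] jaw yaw -1.03
```

View pics/s3.png

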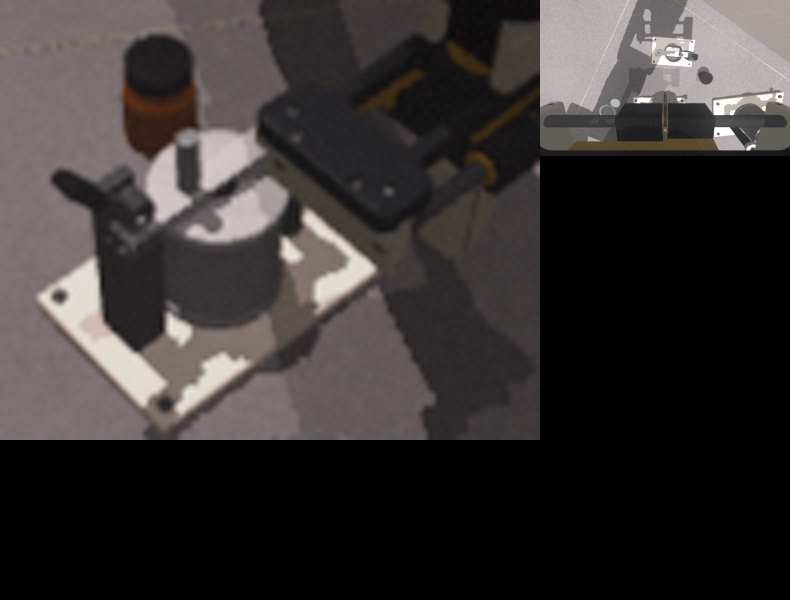

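The post is at (327,174.5) against a predicted (326.6,174.1) at swing 0. The strap end lies in the catch, the lid is seated and the lever is still up. Next is the lever.

```bash
cat >> h.py <<'E'
def G(a,s=.06,hw=.0175,dz=0):
    o=s*np.sin(a)-.005*np.cos(a)-hw; return [*(PIV-o*UY),.134+s*np.cos(a)+.005*np.sin(a)+dz]
E
python3 - <<'E'
from h import *
p=G(.3);A=[.35,.45,.55,.65,.75,.85,.95,1.05,1.15,1.25,1.35,1.42,1.48,1.52]
rows([[p[0],p[1],.256],p]+[G(a) for a in A],[AN(0)]*(2+len(A)))
E
```

```text
tcp [0.7047 0.0923 0.2556] force [-0.3  0.4 -0.9] t 7.22 open 0.0006
x ax [ 0.004  0.001 -1.   ] jaw yaw -1.03
[-0.0018, 0.063, 0.3063] roll 0.001
[0.1036, 0.0629, 0.3067] roll 0.001
[0.1048, 0.0678, 0.3067] roll 0.001
[0.1079, 0.0773, 0.3067] roll 0.001
[0.112, 0.0865, 0.3067] roll 0.001
[0.1169, 0.0952, 0.3067] roll 0.001
[0.1227, 0.1034, 0.3068] roll 0.001
[0.1293, 0.1109, 0.3068] roll 0.001
[0.1366, 0.1178, 0.3068] roll 0.001
[0.1446, 0.1239, 0.3069] roll 0.001
[0.1531, 0.1291, 0.3069] roll 0.001
[0.1622, 0.1335, 0.3069] roll 0.001
[0.1716, 0.137, 0.307] roll 0.001
[0.1783, 0.1389, 0.307] roll 0.001
[0.1842, 0.1401, 0.307] roll 0.001
[0.1882, 0.1407, 0.3071] roll 0.001
```

Emit:
apply_moves --series '[{"jaw": 1,"linear": [-0.002,0.02,0.1],"roll": 0},{"jaw": 1,"linear": [-0.002,0.04,0.2],"roll": 0},{"jaw": 1,"linear": [-0.002,0.063,0.306],"roll": 0},{"jaw": 1,"linear": [-0.002,0.063,0.307],"roll": 0},{"jaw": 1,"linear": [-0.002,0.063,0.307],"roll": 0},{"jaw": 1,"linear": [0.05,0.063,0.307],"roll": 0},{"jaw": 1,"linear": [0.1,0.063,0.307],"roll": 0},{"jaw": 1,"linear": [0.104,0.063,0.307],"roll": 0},{"jaw": 1,"linear": [0.105,0.068,0.307],"roll": 0},{"jaw": 1,"linear": [0.108,0.077,0.307],"roll": 0},{"jaw": 1,"linear": [0.112,0.0865,0.307],"roll": 0},{"jaw": 1,"linear": [0.117,0.095,0.307],"roll": 0},{"jaw": 1,"linear": [0.123,0.103,0.307],"roll": 0},{"jaw": 1,"linear": [0.123,0.103,0.307],"roll": 0}]'

```text
t: 8.98
tool_pos: [0.5788, -0.0557, 0.1808]
orientation: [1.92, 0.531, -1.913]
force: [0.6, 0.4, 0.0]
opening: 0.0007
```

```bash
python3 - <<'E'
from h import *
A=[.75,.85,.95,1.05,1.15,1.25,1.35,1.42,1.48,1.52]
rows([G(a) for a in A],[AN(0)]*len(A))
i,K,W=cam('scene');cv2.imwrite('pics/s4.png',cv2.resize(i[130:250,270:430],None,fx=4,fy=4,interpolation=cv2.INTER_CUBIC))
E
```

```text
tcp [ 0.5788 -0.0557  0.1808] force [0.6 0.4 0. ] t 8.97 open 0.0007
x ax [ 0.003  0.001 -1.   ] jaw yaw -1.031
[-0.0009, -0.0, -0.0006] roll 0.0
[0.0057, 0.0075, -0.0006] roll 0.0
[0.013, 0.0144, -0.0006] roll 0.0
[0.0209, 0.0205, -0.0005] roll 0.0
[0.0295, 0.0258, -0.0005] roll 0.0
[0.0385, 0.0302, -0.0005] roll 0.0
[0.0479, 0.0336, -0.0004] roll 0.0
[0.0547, 0.0355, -0.0004] roll 0.0
[0.0606, 0.0367, -0.0004] roll 0.0
[0.0645, 0.0373, -0.0004] roll 0.0
```

View pics/s4.png

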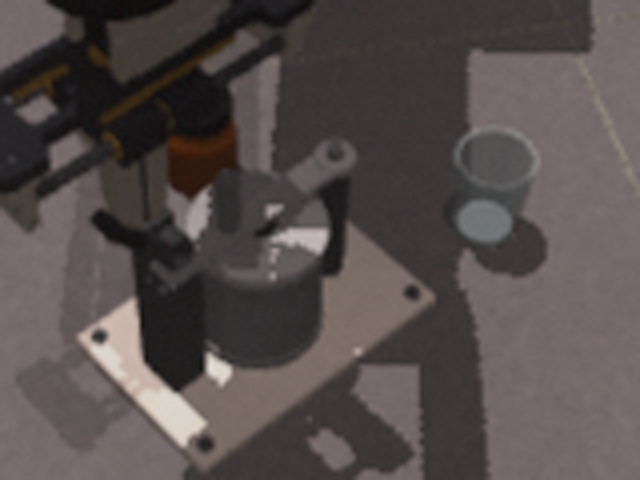

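The lever tip is at about (95,213) in the crop. The fingers seem to end right at the lever, so I'll check by projection whether they are on it or behind it.

```bash
python3 - <<'E'
from h import *
f=np.load('s3.npz');K,W=f['K'],f['W'];c=lambda p:((proj(K,W,p)-[270,130]+.5)*4-.5).round()
s=read_state();t=s['tool_pos']
print('tcp',c(t),'out edge',c(t-[*(UY*.0175),0]),'+x',c(t+[*(UX*.0075),0]))
L=lambda a,r,n,x=0:[*(PIV-(r*np.sin(a)-n*np.cos(a))*UY+x*UX),.134+r*np.cos(a)+n*np.sin(a)]
print('piv',c(L(0,0,0)))
for a in (.5,.6,.7,.8,.9): print(a,'tip',c(L(a,.073,0)),'paddle start upper',c(L(a,.039,.005)),'tip upper +x',c(L(a,.073,.005,.01)))
E
```

```text
tcp [138. 215.] out edge [112. 232.] +x [147. 223.]
piv [170. 250.]
0.5 tip [114. 209.] paddle start upper [147. 222.] tip upper +x [132. 213.]
0.6 tip [105. 220.] paddle start upper [142. 228.] tip upper +x [122. 224.]
0.7 tip [ 97. 231.] paddle start upper [137. 233.] tip upper +x [114. 235.]
0.8 tip [ 89. 242.] paddle start upper [133. 239.] tip upper +x [106. 246.]
0.9 tip [ 83. 253.] paddle start upper [129. 245.] tip upper +x [ 99. 257.]
```

The camera looks from the outward (-y) side, so the lever hiding the fingertips means they are on its vessel side, as intended. There is barely any contact yet, so I'll continue the arc.

Emit:
apply_moves --series '[{"jaw": 1,"linear": [0.003,0.0075,0],"roll": 0},{"jaw": 1,"linear": [0.008,0.0144,0],"roll": 0},{"jaw": 1,"linear": [0.014,0.0205,0],"roll": 0},{"jaw": 1,"linear": [0.021,0.0258,0],"roll": 0},{"jaw": 1,"linear": [0.0295,0.0302,0],"roll": 0},{"jaw": 1,"linear": [0.0385,0.0336,0],"roll": 0},{"jaw": 1,"linear": [0.0385,0.0336,0],"roll": 0}]'

```text
t: 9.9
tool_pos: [0.5898, -0.074, 0.1579]
orientation: [1.921, 0.529, -1.912]
force: [-0.2, -0.2, 0.7]
opening: 0.0008
```

```bash
python3 - <<'E'
from h import *
A=[1.25,1.35,1.42,1.48,1.52]
rows([G(a) for a in A],[AN(0)]*len(A))
i,K,W=cam('scene');cv2.imwrite('pics/s5.png',cv2.resize(i[130:250,270:430],None,fx=4,fy=4,interpolation=cv2.INTER_CUBIC))
E
```

```text
tcp [ 0.5898 -0.074   0.1579] force [-0.2 -0.2  0.7] t 9.9 open 0.0008
x ax [ 0.005  0.    -1.   ] jaw yaw -1.031
[0.0003, -0.0054, -0.0004] roll -0.001
[0.0098, -0.0019, -0.0004] roll -0.001
[0.0165, -0.0001, -0.0003] roll -0.001
[0.0224, 0.0011, -0.0003] roll -0.001
[0.0264, 0.0017, -0.0003] roll -0.001
```

View pics/s5.png

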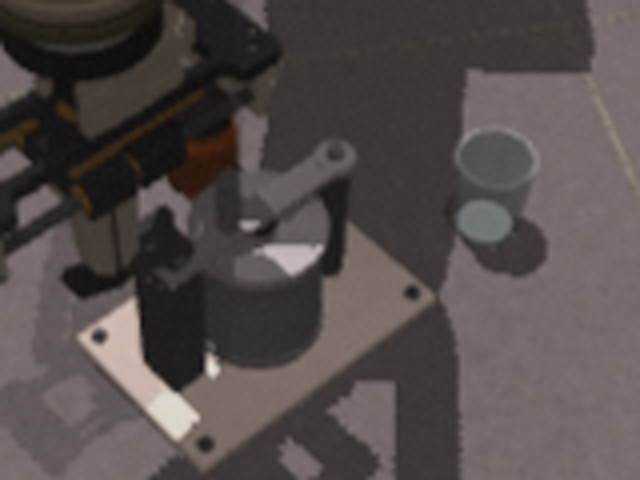

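The lever has swung well down: the paddle is at (65–135, 265–295) under the fingertips, and the strap is still home. Next I'll finish straight down to the stop.

Emit:
apply_moves --series '[{"jaw": 1,"linear": [0.006,-0.001,0],"roll": 0},{"jaw": 1,"linear": [0.012,-0.001,0],"roll": 0},{"jaw": 1,"linear": [0.018,0,0],"roll": 0},{"jaw": 1,"linear": [0.024,0.001,0],"roll": 0},{"jaw": 1,"linear": [0.027,0.001,0],"roll": 0},{"jaw": 1,"linear": [0.027,0.001,0],"roll": 0}]'

```text
t: 10.7
tool_pos: [0.591, -0.0752, 0.1425]
orientation: [1.922, 0.527, -1.91]
force: [2.3, -2.1, 5.5]
opening: 0.0008
```

Emit:
apply_moves --series '[{"jaw": 1,"linear": [0.002,0,0],"roll": 0},{"jaw": 1,"linear": [0.004,0,0],"roll": 0},{"jaw": 1,"linear": [0.004,0,0],"roll": 0}]'

```text
t: 11.08
tool_pos: [0.5913, -0.0752, 0.1421]
orientation: [1.923, 0.526, -1.909]
force: [-8.0, 1.6, 16.7]
opening: 0.0004
```

At z .142 with 17 N and no more travel, this is where the stop should be. One slightly firmer press, then I'll lift clear.

Emit:
apply_moves --series '[{"jaw": 1,"linear": [0.003,0,0],"roll": 0},{"jaw": 1,"linear": [0.004,0,0],"roll": 0}]'

```text
t: 11.32
tool_pos: [0.5914, -0.0752, 0.142]
orientation: [1.923, 0.526, -1.908]
force: [-9.9, 1.9, 20.2]
opening: 0.0003
```

Emit:
apply_moves --series '[{"jaw": 1,"linear": [-0.03,0,0],"roll": 0},{"jaw": 1,"linear": [-0.13,0,0],"roll": 0},{"jaw": 1,"linear": [-0.23,0,0],"roll": 0},{"jaw": 1,"linear": [-0.25,0.1,0],"roll": 0},{"jaw": 1,"linear": [-0.25,0.2,0],"roll": 0},{"jaw": 1,"linear": [-0.25,0.3,0],"roll": 0},{"jaw": 1,"linear": [-0.25,0.4,0],"roll": 0},{"jaw": 1,"linear": [-0.25,0.4,0],"roll": 0},{"jaw": 1,"linear": [-0.25,0.4,0],"roll": 0}]'

```text
t: 12.45
tool_pos: [0.7133, -0.2806, 0.2924]
orientation: [1.923, 0.527, -1.909]
force: [-0.2, -0.2, 0.2]
opening: 0.0
```

```bash
python3 - <<'E'
from h import *
i,K,W=cam('scene');j,K2,W2=cam('top')
L=lambda a,r:[*(PIV-(r*np.sin(a))*UY),.134+r*np.cos(a)]
c=lambda p:((proj(K,W,p)-[270,130]+.5)*3-.5).round(); d=lambda p:((proj(K2,W2,p)-[220,120]+.5)*3-.5).round()
print('post',c(F(0,0,.166)),d(F(0,0,.166)))
for a in(1.3,1.4,1.5): print(a,c(L(a,.073)),d(L(a,.073)))
A=i[130:250,270:400];B=j[120:300,220:370]
o=np.zeros((540,800,3),np.uint8)
o[:360,:390]=cv2.resize(A,None,fx=3,fy=3,interpolation=cv2.INTER_CUBIC);b=cv2.resize(B,None,fx=3,fy=3,interpolation=cv2.INTER_CUBIC)
o[:,350+0:800]=o[:,350:800];o=np.hstack([o[:,:350],b]);cv2.imwrite('pics/f6.png',o);rows([])
E
```

```text
post [171. 133.] [301. 274.]
1.3 [ 51. 222.] [436. 199.]
1.4 [ 50. 229.] [437. 200.]
1.5 [ 50. 235.] [437. 202.]
tcp [ 0.7135 -0.2796  0.2952] force [ 0.1  0.  -0.1] t 12.55 open 0.0007
x ax [ 0.01  -0.002 -1.   ] jaw yaw -1.03
```

View pics/f6.png

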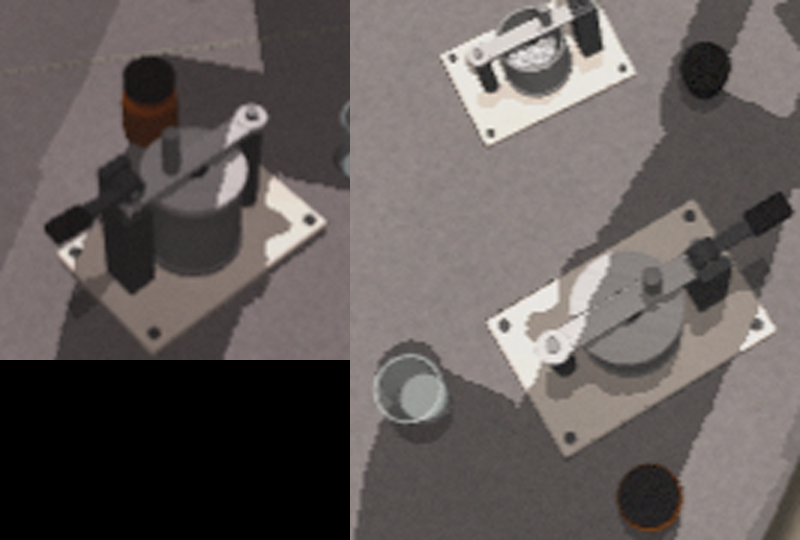

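The strap is home: the post is at (302,274) in the top crop, against (301,274) predicted. The lever tip is at about (48,232), against (50,235) at 1.5 rad. The bystanders haven't moved, so I'm handing in.

```bash
python3 -c "
from plant import *
print(close_job())"
```

```text
the job is handed in; nothing more can be done
None
```

I closed the clamp on the 130 x 200 mm stand (plate measured 128 x 197 mm) and handed the job in at about 12.6 s; no verdict was reported.

- **Strap:** I pushed it by its post, with the fingers shut, from about 1.05 rad until it met the catch. The stop was felt at about 14 N with no more travel. The post's final position was within a pixel of where it should be at 0 rad.
- **Lever:** After that I pushed it down until it stopped. It held at 20 N pressing down, with the fingertips at z = 142 mm where the stop was expected. The lever tip in the picture fits about 1.45 to 1.5 rad; the view cannot show it more finely.
- **Surroundings:** In the last view the lid was seated and the jar, beaker and stopper looked unmoved (judged by eye, not measured). The arm was clear, with force near zero.

No check failed, but two were slightly off. The fingers stopped about 1 mm from the computed strap-home position, which is within the 2 mm calibration. The lever met the fingers a little later than planned.

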